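# Clamp a model-house panel with a swinging cam strap

### The arm

A 6-joint arm with a two-finger parallel gripper is mounted at the origin on the work surface. World frame = base frame: x ahead of the robot, y to its left, z up, the work surface at z = 0. Lengths are in mm, angles in rad, forces in N, time in s.
With the tool pointing down it reaches from about 350 to 875 mm from the base axis. Payload 4.2 kg.
Tool frame: the origin (TCP) lies midway between the tips of the shut fingers; the grasp point (between the pads) lies 19 mm behind it; z points along the fingers, y is the line along which they close (so a half turn about z gives the same grasp; the last joint's range is limited). The gripper opens to 85 mm and grips with 20 to 120 N. Pads are 22 mm wide; open, the fingers measure 114 mm over their backs; the gripper's body (76 mm by 85 mm) begins 54 mm behind the grasp point. The pads swing forward as they close: fully open they stand 13 mm farther back than shut.
Start: joints at [1.471, 0.385, 0.008, 0, -1.194, -0.259], TCP at [219.436, 585.19, 231.312] pointing down, gripper open.
Joint ranges: [-3.14, 3.14], [-1.21, 2.06], [-1.07, 1.41], [-3.16, 2.05], [-2.99, -0.16], [-3.1, 3.1]. Speed limits (rad/s): [2.79, 2.79, 3.14, 3.14, 3.14, 3.14].

### API

Orientations are given as a unit quaternion [x, y, z, w].
In Python, from bench import arm gives the robot as it stands.
- The arm moves only by the tool send_rows, never from a script. Its argument "targets" is a list of rows, each an object of numbers: "gripper": the gripper command: -1 is fully open, 1 is shut, values between are in proportion; "x", "y", "z": the shift along the tool's x, y, z in cm; "ax", "ay", "az": the turn, a rotation vector about the tool's x, y, z in degrees. A call has 1 to 5 rows; each row shifts and turns the commanded pose from where the row before left it, along the tool's axes as they then stand; what a row does not reach is not made up. A row lasts 1/12 s, in which the tool goes at most 41.7 mm and 7.16 degrees, less where a joint would pass 70% of its speed; a pose out of reach is approached as far as the arm can. A call is refused whole if a number of a shift passes 4.17 or a number of a turn 7.16, either way. A call with a gripper value outside its range is refused whole. The fingers move at their own pace and stop on an object; the grip force is fixed at half the most. Time passes only in rows, so rows that do not move let the fingers close. It gives the time, the measured TCP pose, the force, the opening and the grip force at its end, in the units of the state.
- arm.read_state(): the state, without advancing time (a new reading comes with each control period).
- arm.get_image(name): name is "scene" or "top" or "wrist"; returns (picture, depth): 480x640x3 uint8, red, green, blue; 480x640 float32, mm along the optical axis (not along the pixel's ray), 0 where there is no reading.
- arm.camera_model(name): a dict with "fx", "fy", "cx", "cy" (pixels), "cam_to_world" (4x4, takes a point from camera to world coordinates). Camera axes: x right, y down, z forward; pixel columns grow to the right and rows downward; lengths in mm; the calibration is good to about 2 mm. The wrist camera is an equidistant fisheye: a pixel r from the principal point sees the ray r / f radians off the axis. A picture is of the moment at which its call begins: read the wrist's pose just before it. camera_model takes no time and is no camera call; for the wrist camera it gives the pose at the moment of the call.
- arm.job_done(): hands the job in; it is judged then, once.
Trained networks look in the newest picture that a camera, given by its name, has taken for a name from the list of things; names that differ only in an ending like _2 or _b are one class to them, and where a whole thing is asked for, a point or a joint stands for the part that bears it (a point fixed in the world has none). Each returns a list of dicts, best first, with "score" (0 to 1); they miss things now and then, are a little off and sometimes report something else, mostly with a low value. They report only what shows in the picture. A call takes as long as a camera call. They do not tell look-alikes from the thing itself.
- arm.boxes_of(camera, thing): "rect" ([left, top, width, height] in pixels, round what is visible of it).
The state is a dict: "clock": time; "joints": joint angles; "joint_vel": joint speeds; "joint_efforts": joint torques, N m; "position": TCP position; "ee_rot": TCP orientation; "contact_force": force on the tool from outside, world axes, zero at the start; "wrist_torque": the same for the moment, N m; "gripper_width": finger opening in mm; "grasp_force": force on a finger pad.
Only numpy, scipy, OpenCV 4.12 (cv2) and the standard library are available. Lean on these libraries where they do the work, as an engineer would, in place of code of your own. Each camera call takes 0.05 s, during which the arm holds its last target. There are 200 camera calls.

### The job

The white house-side panel lies against the fence of the clamping board, ready to be worked on. With a finger, push the steel clamp strap round until its rubber pad stands over the solid strip between the panel's window and door openings, the whole pad over wood, then push the cam lever down as far as it goes so that the strap clamps the panel. This is all pushing: leave the panel and the things around it where they lie, and do not lift anything.

Things in the scene. Friction and masses are not known exactly. Their poses are not given: they have to be found in the camera images.
- fixture: Clamping board, fixed to the bench: plywood 300 (x) x 420 (y) x 18 mm, with a wooden fence 20 mm thick and 36 mm high along its far (+x) edge (fence face at x = +130 mm) and a flush aluminium T-track along y at x = -45 mm that carries the clamp. Origin: centre of the underside, on the bench; x towards the fence, z up.
- panel: Loose white side panel of a model house, 120 (x) x 200 (y) x 12 mm, flat on the clamping board with its +x edge near the fence. Origin: centre of the underside; its axes are parallel to those of the board. The solid strip is 60 mm wide, from y = -30 to +30 mm, the full depth in x. On its +y side is a window hole (y +30 to +78, x -35 to +15 mm), on its -y side a door notch (y -72 to -30, x -60 to +25 mm), open at the -x edge.
- clamp (a joint): Swing angle of the strap clamp about its upright bolt (rad), positive anticlockwise seen from above. 0: the strap points along the board's +x, straight at the fence; it starts swung to the +y side, about 1.0 to 1.6. Range -1.9 to 1.9. Stiff: it needs about 0.25 N m (2.5 N at 100 mm) and stays where it is left.
- strap: Steel clamp strap, a slotted bar 32 mm wide and 10 mm thick, 158 mm long, its underside 29 mm and its top 39 mm above the board's top face (47 and 57 mm above the bench). It reaches from 46 mm behind the bolt to 112 mm in front of it. Origin: on its heel, 34 mm behind the bolt, at mid thickness; x along the bar towards the pad. It rocks down about 5 mm at the pad as the lever is pushed down (2 degrees), otherwise it only swings.
- clamp_bolt (a point): Foot of the clamp's upright bolt, on the swing axis, at the board's top face (45 mm to the -x side of the board's centre).
- clamp_pad (a point): Centre of the underside of the round rubber pad, 22 mm across, 100 mm in front of the bolt on the strap's centre line; its screw stands 21 mm above the strap. With the lever up it passes 2 to 3 mm above the panel.
- cam_lever (a joint): Angle of the cam lever (rad): 0 is up (80 degrees above level, leaning back, away from the pad), 1.35 is fully down on its stop, nearly level (3 degrees above it) and pointing away from the pad. It starts at 0 to 0.25, takes about 0.35 N m (4 N at 85 mm) and stays where it is left. It swings in the strap's own upright plane and turns round with the strap.
- lever_pin (a point): Pin of the cam lever: on the swing axis, 55 mm above the board's top face.
- lever_end (a point): Free end of the cam lever, on its centre line, 114 mm from the pin. The black handle covers 40 to 114 mm from the pin, 20 mm wide and 13 mm thick.
- tape_measure: Loose grey tape measure, 66 x 36 x 62 mm, standing on the clamping board on the -y side. Leave alone. Origin: centre of the underside.
- offcut: Loose wooden offcut, 70 x 38 x 24 mm, on the board beside the panel's +y end. Leave alone. Origin: centre of the underside.
- pencil: Loose flat carpenter's pencil, 128 x 14 x 8 mm, on the board beside the panel's -y end. Leave alone. Origin: centre of the underside.
- glue_bottle: Loose white glue bottle, 60 mm across, 170 mm high, on the bench at the left. Leave alone. Origin: centre of the underside.
- try_square: Loose try square lying on the bench at the right: dark wooden stock 120 mm, steel blade 180 mm. Leave alone. Origin: under the middle of the stock.
- block_plane: Loose steel block plane, 160 x 46 mm, 55 mm high, on the bench at the right. Leave alone. Origin: centre of the sole.
- screwdriver: Loose screwdriver, 210 mm, lying on the bench at the left. Leave alone. Origin: on its underside.
There are look-alikes about, which are no part of the job. Of the things shaped like the panel, the white one is meant.

How it is judged:
By the outcome, as a careful person would: the job done as asked, in the order asked, and still so for the second after the job is handed in, with the robot touching nothing.
It also fails if it takes over 54 s, if anything falls off the work surface, if the arm or the gripper's body presses on something with over 40 N, if the wrist force passes 120 N, or if a joint passes its speed limit or range.

## Working session

There is one attempt and no reset: what is moved stays moved. The work goes in short steps, Python scripts to look and compute and a tool call to move; the robot and the scene stay as the last step left them, time stands still between calls to the robot, and variables do not carry over. Pictures are saved under pics/ and viewed, at most 10 in all, crops included, and the job is handed in when it is done.

Besides the shell and the picture viewer there is one more tool, called after "Request:" as name([rows], argument=value, ...), one row to a line, values as JSON. send_rows: Moves the arm, as the interface text tells. Its arguments: {"type":"object","properties":{"targets":{"type":"array"}},"required":["targets"]}

```bash
mkdir -p pics
cat > h.py <<'E'
import numpy as np, cv2
from bench import arm
def P(m,d,u,v):
    z=d[int(v),int(u)]
    p=np.array([(u-m['cx'])/m['fx']*z,(v-m['cy'])/m['fy']*z,z,1]);return (np.array(m['cam_to_world'])@p)[:3]
def grab(n,f):
    im,d=arm.get_image(n);cv2.imwrite('pics/'+f,im[:,:,::-1]);np.save(n+'.npy',d);return im,d,arm.camera_model(n)
E
python3 - <<'E'
from h import *
print(arm.read_state())
for c in('top','scene'):
    im,d,m=grab(c,c+'1.png'); print(c,m)
    for t in('fixture','panel','strap','clamp_pad','cam_lever','tape_measure','offcut','glue_bottle'):
        try: print(t,[(b['rect'],round(b['score'],2)) for b in arm.boxes_of(c,t)])
        except Exception as e: print(t,e)
E
```

```text
{'clock': 0.0, 'joints': array([ 1.47059821e+00,  3.85577074e-01,  6.58731789e-03, -4.95425904e-04,
       -1.19400891e+00, -2.58587757e-01]), 'joint_vel': array([-0.00016938,  0.00059136, -0.00064789, -0.00089388, -0.00074854,
        0.00059962]), 'joint_efforts': array([-6.78429551e-04, -3.92291594e+01,  1.88402134e+01,  4.18634132e+00,
       -4.69056540e-03,  6.80684863e-06]), 'position': array([219.24437712, 584.64034042, 230.19467064]), 'ee_rot': array([ 9.83935259e-01, -1.78522100e-01, -1.42398287e-04,  1.11593311e-03]), 'contact_force': array([-0.80189462,  0.3732341 , -0.8135663 ]), 'wrist_torque': array([0.03786174, 0.0064072 , 0.06942662]), 'grasp_force': 0.0, 'gripper_width': 84.8542601144535}
top {'fx': 597.2897404103912, 'fy': 597.2897404103912, 'cx': 305.02609202277347, 'cy': 250.11527984442725, 'cam_to_world': array([[-2.69281162e-02, -9.97459337e-01,  6.59526161e-02,
         4.00008792e+02],
       [-9.99617876e-01,  2.72809806e-02,  4.45535765e-03,
        -1.15199366e+01],
       [-6.24329013e-03, -6.58074397e-02, -9.97812809e-01,
         1.50629540e+03],
      
[... 802 characters left out ...]
20183743e+02],
       [-4.33429402e-03, -5.53148511e-01, -8.33071389e-01,
         1.39014487e+03],
       [ 0.00000000e+00,  0.00000000e+00,  0.00000000e+00,
         1.00000000e+00]])}
fixture [([233.4, 225.5, 198.0, 186.6], 0.93), ([308.9, 288.6, 84.0, 87.2], 0.28)]
panel [([139.4, 231.4, 78.0, 73.0], 0.73), ([306.7, 289.6, 86.6, 84.2], 0.57)]
strap [([304.9, 258.0, 51.8, 45.6], 0.62), ([277.7, 352.7, 43.9, 32.4], 0.45)]
clamp_pad [([303.2, 259.3, 52.2, 47.0], 0.61)]
cam_lever [([309.2, 264.9, 16.7, 31.0], 0.58), ([299.8, 259.8, 55.0, 47.7], 0.46)]
tape_measure [([245.4, 304.6, 28.0, 35.1], 0.76)]
offcut [([390.0, 261.6, 28.9, 27.9], 0.68)]
glue_bottle [([454.1, 181.6, 30.0, 47.4], 0.76)]
```

Run:
```python
import cv2
a=cv2.imread('pics/top1.png')[110:310,180:440]
cv2.imwrite('pics/top1c.png',cv2.resize(a,None,fx=3,fy=3,interpolation=cv2.INTER_CUBIC))
a=cv2.imread('pics/scene1.png')[210:420,200:450]
cv2.imwrite('pics/scene1c.png',cv2.resize(a,None,fx=2.8,fy=2.8,interpolation=cv2.INTER_CUBIC))
```

```text
(no output)
```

View pics/top1c.png

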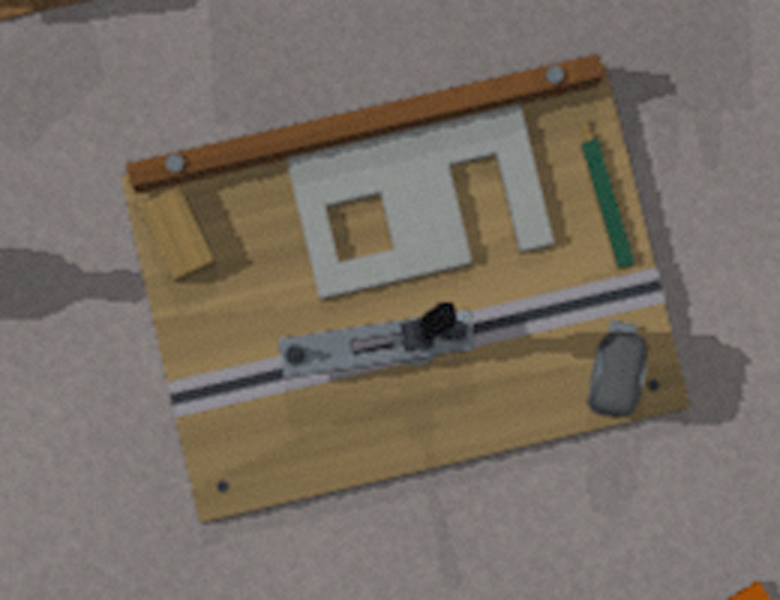

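View pics/scene1c.png

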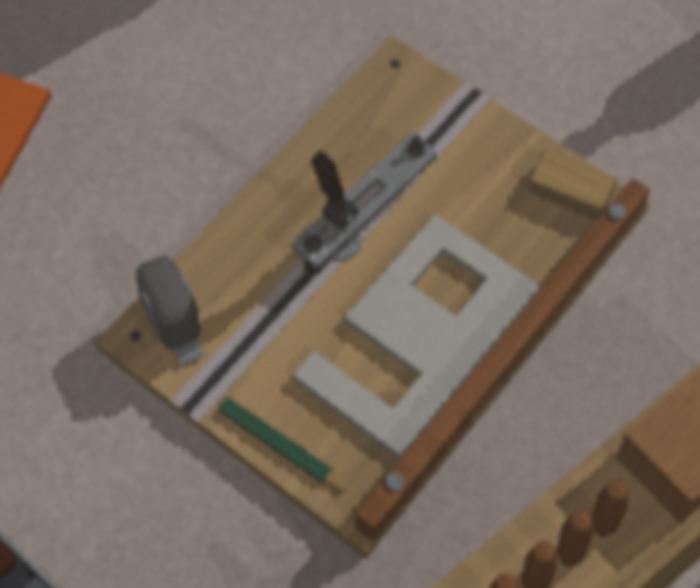

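View pics/top1.png

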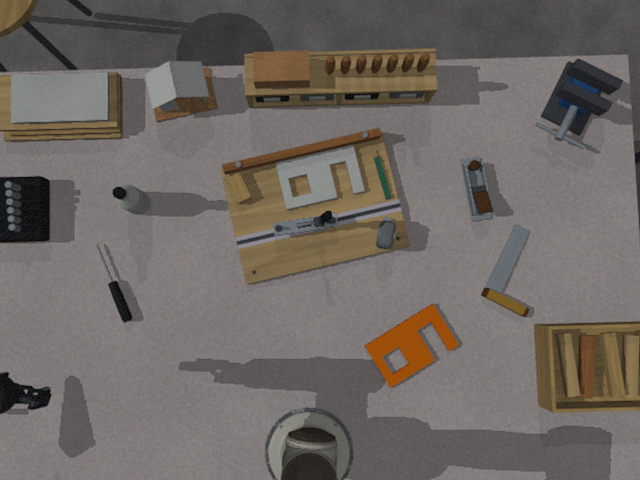

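The white panel lies on the board at top px (278–365, 145–208). The orange panel at (366–458, 305–385) is loose on the bench, so it is the look-alike. The strap lies along the track, with its pad at crop (295,354) and its heel at (472,328). The lever stands up near crop (438,320).

```bash
cat >> h.py <<'E'
def R(m,u,v,z):
    T=np.array(m['cam_to_world']);r=T[:3,:3]@[(u-m['cx'])/m['fx'],(v-m['cy'])/m['fy'],1];o=T[:3,3]
    return o+r*(z-o[2])/r[2]
E
python3 - <<'E'
from h import *
m=arm.camera_model('top');d=np.load('top.npy');s=arm.camera_model('scene')
def c(n,u,v,z): print(n,R(m,u/3+180,v/3+110,z).round(0),P(m,d,u/3+180,v/3+110).round(0))
for n,u,v,z in [('trackL',172,397,18),('trackR',660,285,18),('boardBL',203,522,18),('boardBR',688,405,18),('fenceL',127,165,54),('fenceR',600,57,54),
 ('pTL',290,160,30),('pTR',522,105,30),('pBR',553,245,30),('pBL',320,298,30),('wTR',380,193,30),('wBR',395,250,30),('dTL',450,162,30),('dBL',470,262,30),
 ('padscrew',295,354,78),('heelT',471,312,57),('heelB',473,342,57),('frontT',281,340,57),('frontB',285,377,57),('leverend',438,312,180),('tape',618,370,80),('pencil',608,200,26),('offcut',180,235,42)]: c(n,u,v,z)
def q(n,u,v,z): print('S',n,R(s,u/2.8+200,v/2.8+210,z).round(0))
q('padscrew',416,146,76);q('leverend',321,158,180);q('heelL',295,245,57);q('heelR',318,268,57);q('trackN',188,405,18);q('trackF',476,92,18);q('leverend2',321,158,170)
E
```

```text
trackL [523. 164.  18.] [522. 163.  22.]
trackR [ 605. -246.   18.] [ 605. -246.   19.]
boardBL [418. 140.  18.] [418. 142.   1.]
boardBR [ 504. -265.   18.] [ 504. -266.   16.]
fenceL [712. 193.  54.] [711. 193.  54.]
fenceR [ 790. -198.   54.] [ 806. -206.   -4.]
pTL [717.  60.  30.] [719.  61.  22.]
pTR [ 758. -135.   30.] [ 762. -136.   15.]
pBR [ 639. -157.   30.] [ 640. -157.   26.]
pBL [601.  38.  30.] [601.  38.  23.]
wTR [687. -14.  30.] [687. -14.  29.]
wBR [639. -25.  30.] [640. -25.  26.]
dTL [712. -73.  30.] [712. -73.  29.]
dBL [627. -87.  30.] [627. -87.  30.]
padscrew [549.  58.  78.] [550.  58.  76.]
heelT [582. -85.  57.] [587. -87.  21.]
heelB [557. -86.  57.] [558. -87.  52.]
frontT [563.  70.  57.] [564.  70.  55.]
frontB [533.  67.  57.] [533.  67.  58.]
leverend [567. -55. 180.] [567. -55. 183.]
tape [ 529. -200.   80.] [ 529. -200.   81.]
pencil [ 677. -204.   26.] [ 675. -203.   32.]
offcut [654. 152.  42.] [656. 153.  36.]
S padscrew [557.  53.  76.]
S leverend [563. -59. 180.]
S heelL [558. -86.  57.]
S heelR [588. -85.  57.]
S trackN [ 603. -240.   18.]
S trackF [521. 162.  18.]
S leverend2 [558. -56. 170.]
```

Fit, world frame:
- **Board:** yaw is about 11.3°.
- **Bolt:** about (564, −42).
- **Strap:** it points at 98° world, so the clamp angle is about 1.5.
- **Panel:** its centre is about (679, −48).

The pad target needs the strap at about −5.6° world, with the pad near (663, −52). I'll shut the fingers, turn the tool so its x-axis is at −5.6°, and travel high.

Request:
send_rows([
  {"gripper": 1, "az": -5},
  {"gripper": 1, "az": -5},
  {"gripper": 1, "az": -5},
  {"gripper": 1, "x": 1.5, "y": 2.2},
  {"gripper": 1, "x": 2.1, "y": 3.1},
])

```text
$.targets[0]: bad value
```

Request:
send_rows([
  {"gripper": 1, "x": 2.1, "y": 3.1},
  {"gripper": 1, "x": 2.1, "y": 3.1},
  {"gripper": 1, "x": 2.1, "y": 3.1},
  {"gripper": 1, "x": 2.1, "y": 3.1},
  {"gripper": 1, "x": 2.1, "y": 3.1},
])

```text
$.targets[0]: bad value
```

Request:
send_rows([
  {"gripper": 1, "x": 2.1, "y": 3.1},
  {"gripper": 1, "x": 2.1, "y": 3.1},
  {"gripper": 1, "x": 2.1, "y": 3.1},
  {"gripper": 1, "x": 2.1, "y": 3.1},
  {"gripper": 1, "x": 2.1, "y": 3.1},
])

```text
$.targets[0]: bad value
```

Request:
send_rows([
  {"gripper": 1, "x": 2.1, "y": 3.1},
  {"gripper": 1, "x": 2.1, "y": 3.1},
  {"gripper": 1, "x": 2.1, "y": 3.1},
  {"gripper": 1},
  {"gripper": 1},
])

```text
$.targets[0]: bad value
```

Request:
send_rows([
  {"gripper": 1, "x": 0, "y": 0, "z": 0, "ax": 0, "ay": 0, "az": -5},
  {"gripper": 1, "x": 0, "y": 0, "z": 0, "ax": 0, "ay": 0, "az": -5},
  {"gripper": 1, "x": 0, "y": 0, "z": 0, "ax": 0, "ay": 0, "az": -5},
  {"gripper": 1, "x": 1.5, "y": 2.2, "z": 0, "ax": 0, "ay": 0, "az": 0},
  {"gripper": 1, "x": 2.1, "y": 3.1, "z": 0, "ax": 0, "ay": 0, "az": 0},
])

```text
clock: 1.32
position: [249.5, 530.1, 230.5]
ee_rot: [0.999, -0.047, 0.0, -0.0]
contact_force: [0.8, -0.3, 0.1]
gripper_width: 25.2
grasp_force: 0.0
```

Request:
send_rows([
  {"gripper": 1, "x": 2.1, "y": 3.1, "z": 0, "ax": 0, "ay": 0, "az": 0},
  {"gripper": 1, "x": 2.1, "y": 3.1, "z": 0, "ax": 0, "ay": 0, "az": 0},
  {"gripper": 1, "x": 2.1, "y": 3.1, "z": 0, "ax": 0, "ay": 0, "az": 0},
  {"gripper": 1, "x": 2.1, "y": 3.1, "z": 0, "ax": 0, "ay": 0, "az": 0},
  {"gripper": 1, "x": 2.1, "y": 3.1, "z": 0, "ax": 0, "ay": 0, "az": 0},
])

```text
clock: 1.73
position: [340.1, 362.9, 231.6]
ee_rot: [0.999, -0.048, 0.0, -0.0]
contact_force: [0.4, 0.7, -0.2]
gripper_width: -0.1
grasp_force: 0.0
```

Request:
send_rows([
  {"gripper": 1, "x": 2.1, "y": 3.1, "z": 0, "ax": 0, "ay": 0, "az": 0},
  {"gripper": 1, "x": 2.1, "y": 3.1, "z": 0, "ax": 0, "ay": 0, "az": 0},
  {"gripper": 1, "x": 2.1, "y": 3.1, "z": 0, "ax": 0, "ay": 0, "az": 0},
  {"gripper": 1, "x": 2.1, "y": 3.1, "z": 0, "ax": 0, "ay": 0, "az": 0},
  {"gripper": 1, "x": 2.1, "y": 3.1, "z": 0, "ax": 0, "ay": 0, "az": 0},
])

```text
clock: 2.15
position: [429.6, 198.4, 231.8]
ee_rot: [0.999, -0.048, 0.0, -0.0]
contact_force: [0.7, 0.6, -0.8]
gripper_width: -0.3
grasp_force: 0.0
```

Request:
send_rows([
  {"gripper": 1, "x": 2.1, "y": 3.1, "z": 0, "ax": 0, "ay": 0, "az": 0},
  {"gripper": 1, "x": 2.1, "y": 3.1, "z": 0, "ax": 0, "ay": 0, "az": 0},
  {"gripper": 1, "x": 2.1, "y": 3.1, "z": 0, "ax": 0, "ay": 0, "az": 0},
  {"gripper": 1, "x": 2.1, "y": 3.1, "z": 0, "ax": 0, "ay": 0, "az": 0},
  {"gripper": 1, "x": 0, "y": 0, "z": 0, "ax": 0, "ay": 0, "az": 0},
])

```text
clock: 2.57
position: [502.7, 64.1, 231.3]
ee_rot: [0.999, -0.052, 0.0, 0.001]
contact_force: [0.5, 1.0, 0.4]
gripper_width: 0.1
grasp_force: 0.0
```

Request:
send_rows([
  {"gripper": 1, "x": 0.2, "y": 1.3, "z": 3.8, "ax": 0, "ay": 0, "az": 0},
  {"gripper": 1, "x": 0, "y": 0, "z": 4.0, "ax": 0, "ay": 0, "az": 0},
  {"gripper": 1, "x": 0, "y": 0, "z": 4.0, "ax": 0, "ay": 0, "az": 0},
  {"gripper": 1, "x": 0, "y": 0, "z": 4.0, "ax": 0, "ay": 0, "az": 0},
  {"gripper": 1, "x": 0, "y": 0, "z": 3.0, "ax": 0, "ay": 0, "az": 0},
])

```text
clock: 2.98
position: [500.1, 54.9, 40.8]
ee_rot: [0.999, -0.049, -0.001, 0.0]
contact_force: [-0.2, -0.7, -0.3]
gripper_width: 0.1
grasp_force: 0.0
```

Run:
```python
from h import *
s=arm.read_state();print(s['position'])
im,d,m=grab('wrist','w1.png');arm.get_image('wrist')
p=arm.read_state()['position'];print(p)
# path plan: finger centre for strap world angle f
bolt=np.array([564,-42.]);a=np.radians(-5.6);X=np.array([np.cos(a),np.sin(a)]);Y=np.array([np.sin(a),-np.cos(a)])
prev=p[:2]
for f in [98,88,78,68,58,48,38,28,18,8,0,-5.6]:
    r=np.radians(f);u=np.array([np.cos(r),np.sin(r)]);n=np.array([-u[1],u[0]])
    h=11*abs(n@X)+14.5*abs(n@Y)
    c=bolt+92*u+(16+h)*n;dl=c-prev;print(f,c.round(),(dl@X/10).round(2),(dl@Y/10).round(2));prev=c
```

```text
[500.14831706  54.91712656  40.82425664]
[497.75019373  54.01246995  38.93991735]
98 [521.  45.] 2.44 0.67
88 [539.  51.] 1.73 -0.77
78 [555.  54.] 1.55 -0.45
68 [570.  55.] 1.47 -0.23
58 [585.  53.] 1.54 0.01
48 [601.  49.] 1.57 0.29
38 [616.  42.] 1.55 0.58
28 [629.  31.] 1.46 0.88
18 [641.  18.] 1.31 1.17
8 [651.   3.] 1.09 1.43
0 [656. -10.] 0.68 1.31
-5.6 [659. -21.] 0.35 0.98
```

View pics/w1.png

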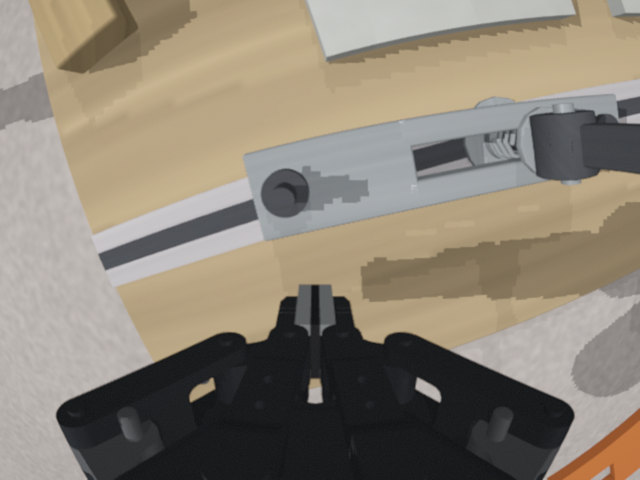

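The fingers are at (315,300), just on the robot side of the strap and near the pad screw at (285,192). Now I sweep along the arc.

Request:
send_rows([
  {"gripper": 1, "x": 1.3, "y": 0.3, "z": -0.3, "ax": 0, "ay": 0, "az": 0},
  {"gripper": 1, "x": 1.2, "y": 0.3, "z": 0, "ax": 0, "ay": 0, "az": 0},
  {"gripper": 1, "x": 1.7, "y": -0.6, "z": 0, "ax": 0, "ay": 0, "az": 0},
  {"gripper": 1, "x": 1.5, "y": -0.5, "z": 0, "ax": 0, "ay": 0, "az": 0},
  {"gripper": 1, "x": 1.5, "y": -0.2, "z": 0, "ax": 0, "ay": 0, "az": 0},
])

```text
clock: 3.5
position: [573.5, 55.3, 48.4]
ee_rot: [0.999, -0.048, -0.001, 0.0]
contact_force: [-3.7, -0.8, 1.2]
gripper_width: 0.0
grasp_force: 1.5
```

Request:
send_rows([
  {"gripper": 1, "x": 1.5, "y": 0, "z": 0, "ax": 0, "ay": 0, "az": 0},
  {"gripper": 1, "x": 1.6, "y": 0.3, "z": 0, "ax": 0, "ay": 0, "az": 0},
  {"gripper": 1, "x": 1.5, "y": 0.6, "z": 0, "ax": 0, "ay": 0, "az": 0},
  {"gripper": 1, "x": 1.4, "y": 0.9, "z": 0, "ax": 0, "ay": 0, "az": 0},
  {"gripper": 1, "x": 0, "y": 0, "z": 0, "ax": 0, "ay": 0, "az": 0},
])

```text
clock: 3.92
position: [634.5, 31.0, 48.8]
ee_rot: [0.999, -0.049, 0.002, -0.0]
contact_force: [-0.3, -0.1, 1.0]
gripper_width: -0.1
grasp_force: 0.0
```

Run:
```python
from h import *
im,d,m=grab('wrist','w2.png')
print(arm.read_state()['position'],arm.read_state()['contact_force'])
```

```text
[633.59850671  31.56878781  48.53435048] [-0.81013591  0.07999699  0.55202546]
```

View pics/w2.png

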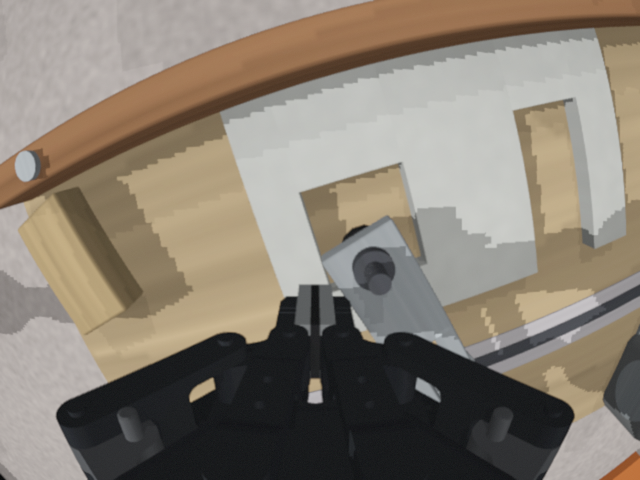

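The strap is now at about 30° world. Its pad, at (372,268), is over the window, and the finger is on its +y side. The tip drifted up to z = 48, so I lower it slightly and carry on.

Request:
send_rows([
  {"gripper": 1, "x": 0, "y": -0.2, "z": 0.5, "ax": 0, "ay": 0, "az": 0},
  {"gripper": 1, "x": 0.9, "y": 1.4, "z": 0, "ax": 0, "ay": 0, "az": 0},
  {"gripper": 1, "x": 1.0, "y": 1.4, "z": 0, "ax": 0, "ay": 0, "az": 0},
  {"gripper": 1, "x": 0.7, "y": 1.3, "z": 0, "ax": 0, "ay": 0, "az": 0},
  {"gripper": 1, "x": 0, "y": 0, "z": 0, "ax": 0, "ay": 0, "az": 0},
])

```text
clock: 4.38
position: [654.3, -10.9, 41.7]
ee_rot: [0.999, -0.049, 0.0, 0.0]
contact_force: [0.5, 0.3, -0.4]
gripper_width: -0.1
grasp_force: 0.0
```

Run:
```python
from h import *
im,d,m=grab('wrist','w3.png')
print(arm.read_state()['position'],arm.read_state()['contact_force'])
im,d,m=grab('top','top2.png')
print(arm.boxes_of('top','panel'),arm.boxes_of('top','strap'))
a=cv2.imread('pics/top2.png')[130:250,230:400]
a=cv2.resize(a,None,fx=3,fy=3,interpolation=cv2.INTER_CUBIC);b=cv2.imread('pics/w3.png')[180:420,150:550]
cv2.imwrite('pics/c3.png',np.vstack([a,cv2.resize(b,(510,240))]))
```

```text
[654.10391281 -10.26531374  41.65459535] [ 0.13974355 -0.35117417 -0.28648691]
[{'rect': [366.5, 305.5, 93.1, 79.8], 'score': 0.56}, {'rect': [284.7, 146.0, 79.8, 61.6], 'score': 0.55}, {'rect': [109.0, 281.8, 19.6, 39.4], 'score': 0.4}] [{'rect': [311.1, 187.5, 15.1, 56.3], 'score': 0.56}]
```

View pics/c3.png

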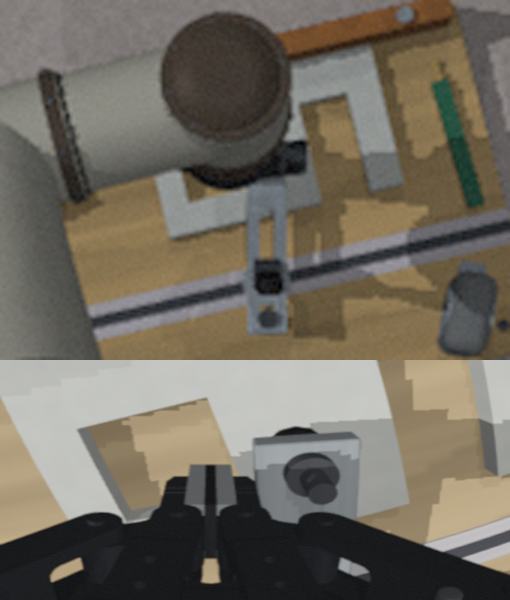

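Run:
```python
from h import *
m=arm.camera_model('top')
for u,v in[(248,330),(288,330),(248,195),(285,195)]: print(R(m,u/3+230,v/3+130,57).round(1))
for u,v in[(165,190),(175,236),(310,120),(320,203),(370,190),(402,180)]: print(R(m,u/3+230,v/3+130,30).round(1))
```

```text
[520.  -24.3  57. ]
[519.1 -56.7  57. ]
[630.4 -27.4  57. ]
[629.5 -57.5  57. ]
[640.8  41.2  30. ]
[602.1  33.8  30. ]
[696.2 -81.   30. ]
[626.3 -87.2  30. ]
[ 636.  -129.1   30. ]
[ 643.7 -155.9   30. ]
```

The strap is at about −1° world. It needs about 5° more, which is about 8 mm of push.

Request:
send_rows([
  {"gripper": 1, "x": 0.1, "y": 0.4, "z": 0, "ax": 0, "ay": 0, "az": 0},
  {"gripper": 1, "x": 0.1, "y": 0.4, "z": 0, "ax": 0, "ay": 0, "az": 0},
  {"gripper": 1, "x": 0, "y": 0.1, "z": 0, "ax": 0, "ay": 0, "az": 0},
  {"gripper": 1, "x": 0, "y": 0, "z": 0, "ax": 0, "ay": 0, "az": 0},
  {"gripper": 1, "x": 0, "y": -0.6, "z": 0, "ax": 0, "ay": 0, "az": 0},
])

```text
clock: 5.0
position: [655.5, -13.6, 41.4]
ee_rot: [0.999, -0.049, 0.0, 0.0]
contact_force: [-0.1, -0.1, 0.7]
gripper_width: 0.2
grasp_force: 0.0
```

Request:
send_rows([
  {"gripper": 1, "x": 0, "y": -1.5, "z": 0, "ax": 0, "ay": 0, "az": 0},
  {"gripper": 1, "x": 0, "y": -1.5, "z": -4.0, "ax": 0, "ay": 0, "az": 0},
  {"gripper": 1, "x": 0, "y": -1.5, "z": -4.0, "ax": 0, "ay": 0, "az": 0},
  {"gripper": 1, "x": 1, "y": 0, "z": -4.0, "ax": 0, "ay": 0, "az": 0},
  {"gripper": 1, "x": 0, "y": 0, "z": -2.0, "ax": 0, "ay": 0, "az": 0},
])

```text
clock: 5.42
position: [673.4, 32.3, 185.5]
ee_rot: [0.999, -0.047, 0.005, -0.0]
contact_force: [0.9, -0.6, 0.9]
gripper_width: -0.1
grasp_force: 0.0
```

Run:
```python
from h import *
print(arm.read_state()['position'])
grab('scene','s4.png');grab('top','t4.png');grab('wrist','w4.png')
a=cv2.imread('pics/s4.png')[230:380,270:430];b=cv2.imread('pics/w4.png')[150:450,250:550]
t=cv2.imread('pics/t4.png')[130:250,240:400]
cv2.imwrite('pics/c4.png',np.hstack([cv2.resize(a,(400,375)),cv2.resize(t,(400,375)) ]))
```

```text
[673.40329546  32.30629844 185.47708527]
```

View pics/c4.png

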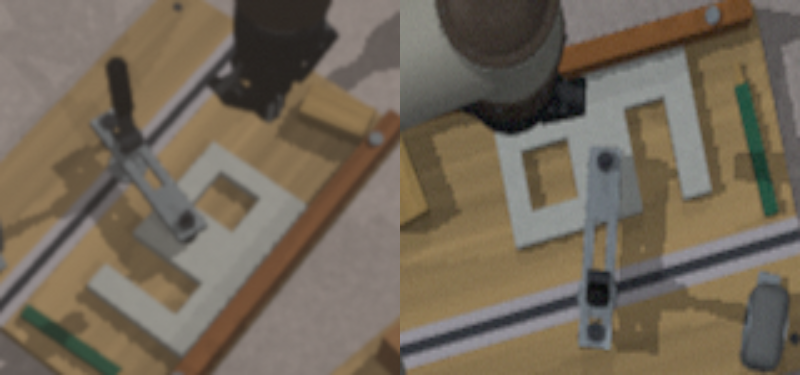

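View pics/w4.png

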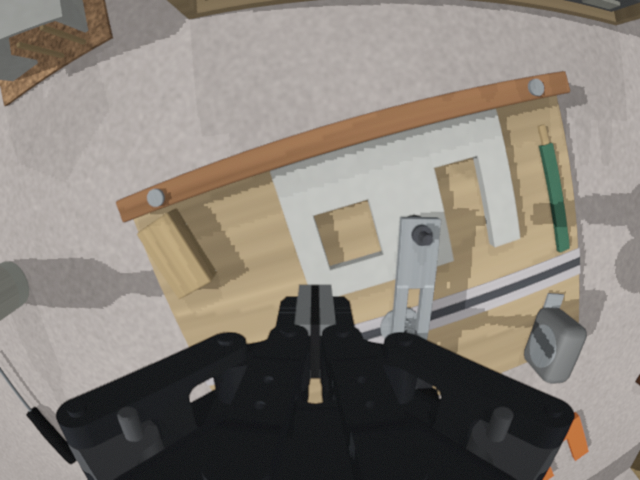

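Run:
```python
from h import *
m=arm.camera_model('top')
def c(n,u,v,z): print(n,R(m,(u-400)/2.5+240,v/3.125+130,z).round(1))
c('pad',605,160,77);c('heelL',580,347,57);c('heelR',610,348,57);c('frL',590,147,57);c('frR',628,149,57)
c('wTR',570,140,30);c('wBR',579,197,30);c('dTL',625,105,30);c('dBL',640,213,30);c('pinheel',597,330,60);c('leverend',598,290,185)
c('PTL',500,135,30);c('PTR',685,48,30);c('PBR',711,190,30);c('PBL',519,247,30)
s=arm.camera_model('scene')
print(R(s,270+185*.4,230+218*.4,77), R(s,270+118*.4,230+65*.4,183))
```

```text
pad [660.2 -50.6  77. ]
heelL [517.5 -22.6  57. ]
heelR [515.9 -51.8  57. ]
frL [674.5 -36.8  57. ]
frR [671.9 -74.   57. ]
wTR [685.8 -17.4  30. ]
wBR [639.7 -25.1  30. ]
dTL [712.6 -73.2  30. ]
dBL [625.1 -85.5  30. ]
pinheel [530.  -39.5  60. ]
leverend [547.3 -38.8 185. ]
PTL [691.9  52.4  30. ]
PTR [ 757.1 -134.6   30. ]
PBR [ 641.6 -156.8   30. ]
PBL [601.2  35.7  30. ]
[665.68503741 -55.66262103  77.        ] [546.29335897 -38.25637037 183.        ]
```

The whole pad is over the strip: it sits at y about −51 to −55, and the strip runs from about −80 to −21 there. The panel has not moved. Next I go to the pad side of the lever for the lever push.

Request:
send_rows([
  {"gripper": 1, "x": -2.5, "y": 2.8, "z": 0, "ax": 0, "ay": 0, "az": 0},
  {"gripper": 1, "x": -2.5, "y": 2.8, "z": 0.5, "ax": 0, "ay": 0, "az": 0},
  {"gripper": 1, "x": -2.5, "y": 2.8, "z": 1.5, "ax": 0, "ay": 0, "az": 0},
  {"gripper": 1, "x": 0, "y": 0, "z": 0, "ax": 0, "ay": 0, "az": 0},
  {"gripper": 1, "x": 0, "y": 0, "z": 0, "ax": 0, "ay": 0, "az": 0},
])

```text
clock: 5.98
position: [583.8, -47.2, 157.0]
ee_rot: [0.999, -0.049, -0.003, 0.001]
contact_force: [0.3, 0.0, 1.8]
gripper_width: 0.3
grasp_force: 0.0
```

Request:
send_rows([
  {"gripper": 1, "x": -1.8, "y": -0.3, "z": -0.3, "ax": 0, "ay": 0, "az": 0},
  {"gripper": 1, "x": -1.2, "y": 0, "z": 0.1, "ax": 0, "ay": 0, "az": 0},
  {"gripper": 1, "x": -1.1, "y": 0, "z": 0.3, "ax": 0, "ay": 0, "az": 0},
  {"gripper": 1, "x": -1.1, "y": 0, "z": 0.5, "ax": 0, "ay": 0, "az": 0},
  {"gripper": 1, "x": -1.0, "y": 0, "z": 0.6, "ax": 0, "ay": 0, "az": 0},
])

```text
clock: 6.4
position: [528.7, -36.1, 148.9]
ee_rot: [0.999, -0.047, 0.003, -0.0]
contact_force: [1.5, -0.1, 5.4]
gripper_width: 0.3
grasp_force: 2.0
```

Request:
send_rows([
  {"gripper": 1, "x": -0.9, "y": 0, "z": 0.8, "ax": 0, "ay": 0, "az": 0},
  {"gripper": 1, "x": -0.8, "y": 0, "z": 0.8, "ax": 0, "ay": 0, "az": 0},
  {"gripper": 1, "x": -0.6, "y": 0, "z": 1.0, "ax": 0, "ay": 0, "az": 0},
  {"gripper": 1, "x": -0.6, "y": 0, "z": 1.0, "ax": 0, "ay": 0, "az": 0},
  {"gripper": 1, "x": 0, "y": 0, "z": 0, "ax": 0, "ay": 0, "az": 0},
])

```text
clock: 6.82
position: [497.1, -33.3, 110.4]
ee_rot: [0.999, -0.048, -0.0, -0.0]
contact_force: [0.2, 1.0, 0.2]
gripper_width: 0.1
grasp_force: 0.0
```

Request:
send_rows([
  {"gripper": 1, "x": -0.4, "y": 0, "z": 0.8, "ax": 0, "ay": 0, "az": 0},
  {"gripper": 1, "x": -0.2, "y": 0, "z": 0.8, "ax": 0, "ay": 0, "az": 0},
  {"gripper": 1, "x": -0.1, "y": 0, "z": 0.7, "ax": 0, "ay": 0, "az": 0},
  {"gripper": 1, "x": 0, "y": 0, "z": 0.4, "ax": 0, "ay": 0, "az": 0},
  {"gripper": 1, "x": 0, "y": 0, "z": 0, "ax": 0, "ay": 0, "az": 0},
])

```text
clock: 7.23
position: [489.9, -33.2, 83.6]
ee_rot: [0.999, -0.048, -0.0, 0.0]
contact_force: [0.1, 0.0, -0.4]
gripper_width: -0.3
grasp_force: 0.0
```

Request:
send_rows([
  {"gripper": 1, "x": 0, "y": 0, "z": 0.2, "ax": 0, "ay": 0, "az": 0},
  {"gripper": 1, "x": 0, "y": 0, "z": 0.2, "ax": 0, "ay": 0, "az": 0},
  {"gripper": 1, "x": 0, "y": 0, "z": 0, "ax": 0, "ay": 0, "az": 0},
])

```text
clock: 7.48
position: [490.0, -33.5, 82.2]
ee_rot: [0.999, -0.048, -0.0, 0.0]
contact_force: [-5.6, 3.6, 15.8]
gripper_width: 0.3
grasp_force: 7.5
```

Run:
```python
from h import *
s=arm.read_state();print(s['position'],s['contact_force'])
grab('scene','s5.png');grab('wrist','w5.png')
a=cv2.imread('pics/s5.png')[220:370,250:410];b=cv2.imread('pics/w5.png')[100:440,140:500]
cv2.imwrite('pics/c5.png',np.hstack([cv2.resize(a,(400,375)),cv2.resize(b,(397,375)) ]))
```

```text
[489.95611249 -33.53912605  82.22901547] [-5.57785897  3.56315707 15.81214266]
```

View pics/c5.png

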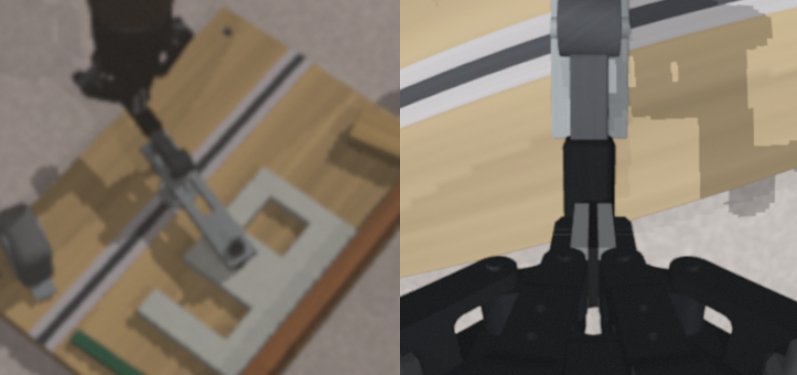

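The lever is nearly level and the fingers sit on its handle at (590,220), with 16 N of reaction. I press a little more to confirm the stop, then retreat upward.

Request:
send_rows([
  {"gripper": 1, "x": 0, "y": 0, "z": 0.2, "ax": 0, "ay": 0, "az": 0},
  {"gripper": 1, "x": 0, "y": 0, "z": 0.1, "ax": 0, "ay": 0, "az": 0},
  {"gripper": 1, "x": 0, "y": 0, "z": 0, "ax": 0, "ay": 0, "az": 0},
])

```text
clock: 7.83
position: [489.9, -33.6, 81.7]
ee_rot: [0.999, -0.048, 0.0, 0.001]
contact_force: [-12.6, 5.0, 32.4]
gripper_width: -0.0
grasp_force: 16.1
```

Request:
send_rows([
  {"gripper": 1, "x": 0, "y": 0, "z": -1.0, "ax": 0, "ay": 0, "az": 0},
  {"gripper": 1, "x": 0, "y": 0, "z": -3.0, "ax": 0, "ay": 0, "az": 0},
  {"gripper": 1, "x": 0, "y": 0, "z": -4.0, "ax": 0, "ay": 0, "az": 0},
  {"gripper": 1, "x": -2, "y": 0, "z": -3.0, "ax": 0, "ay": 0, "az": 0},
  {"gripper": 1, "x": -3, "y": -2, "z": 0, "ax": 0, "ay": 0, "az": 0},
])

```text
clock: 8.25
position: [447.1, -9.4, 193.2]
ee_rot: [0.999, -0.05, 0.007, -0.001]
contact_force: [0.8, 2.0, 0.5]
gripper_width: 0.1
grasp_force: 0.0
```

Request:
send_rows([
  {"gripper": 1, "x": -2, "y": -3.5, "z": 0, "ax": 0, "ay": 0, "az": 0},
  {"gripper": 1, "x": -1, "y": -4, "z": 0, "ax": 0, "ay": 0, "az": 0},
  {"gripper": 1, "x": 0, "y": -4, "z": 0, "ax": 0, "ay": 0, "az": 0},
  {"gripper": 1, "x": 0, "y": -3, "z": 0, "ax": 0, "ay": 0, "az": 0},
  {"gripper": 1, "x": 0, "y": 0, "z": 0, "ax": 0, "ay": 0, "az": 0},
])

```text
clock: 8.67
position: [427.4, 142.6, 187.7]
ee_rot: [0.999, -0.046, 0.001, -0.001]
contact_force: [-0.2, 0.6, -0.8]
gripper_width: 0.1
grasp_force: 0.0
```

Run:
```python
from h import *
im,d,m=grab('top','t6.png');print(arm.read_state()['position'])
grab('scene','s6.png')
a=cv2.imread('pics/s6.png')[220:370,250:410]
t=cv2.imread('pics/t6.png')[130:280,240:400]
cv2.imwrite('pics/c6.png',np.hstack([cv2.resize(a,(400,375)),cv2.resize(t,(400,375)) ]))
```

```text
[426.50123539 140.50845857 187.22536349]
```

View pics/c6.png

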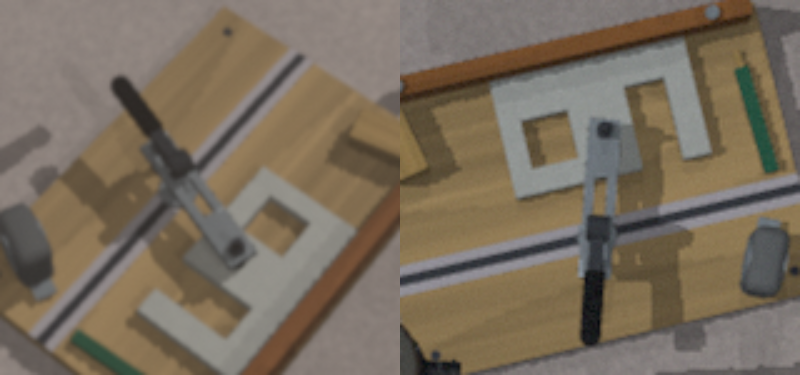

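The lever is flat, with its handle ending at (592,338). The pad is at (605,130), over the solid strip. The panel and the things around it have not moved, and the robot is clear.

Run:
```python
from h import *
m=arm.camera_model('top');d=np.load('top.npy')
for u,v in[(592,325),(592,300),(593,275)]: print(P(m,d,(u-400)/2.5+240,v/2.5+130).round(1))
print(R(m,(605-400)/2.5+240,130/2.5+130,73).round(1))
print(arm.job_done())
```

```text
[469.8 -32.6  80.8]
[493.8 -33.3  79.8]
[517.8 -35.   79.8]
[658.9 -50.7  73. ]
the job is handed in; nothing more can be done
None
```

The job is handed in: the pad stands over the solid strip between the window and door, the cam lever is pushed down to its stop, and neither the panel nor anything around it shows any shift in the camera views.

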